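Tighten the vacuum chamber cover evenly in cross order

TASK

The chamber's gasketed cover must be closed down evenly: two opposite wing screws are already run down half way, so first turn the two loose ones clockwise until they are level with them, half way too. Then tighten all four fully home in cross order, each one followed by the screw diagonally opposite, and let go. Do not shift or knock over the things standing around or lying on the cover.

Things in the scene. Friction and masses are not known exactly. Their poses are not given: they have to be found in the camera images.
- chamber: fixed round steel vacuum chamber, 236 mm across, origin under its centre on the bench. Gasketed aluminium cover 220 mm across, top face at 116 mm height. A hose nozzle sticks out along +x to 152 mm from the axis, 50 mm up. Four wing screws on the cover, 82 mm from the axis, at 45 (a), 135 (b), 225 (c), 315 (d) degrees counter-clockwise from +x seen from above; a is opposite c, b opposite d.
- wing_a (a joint): turn of wing screw a in rad, clockwise from above: 0 loose, 1.25 half way, 2.5 fully home on a hard stop. Stiff by dry friction (0.06 N m), stays where left, does not rise or sink. Fully home the wings lie square to the line to the cover's centre; before that they stand 2.5 minus this value counter-clockwise of it (half way: 18 degrees from pointing at the centre).
- grip_a (a point): middle of the black plastic wings of screw a, on its axis, 142 mm above the bench; x along the wings, y across their flat faces, z up; turns with the screw. The wings are a flat upright blade 50 mm long, 10 mm thick, 20 mm high (16 to 36 mm above the cover), on a 9 mm stud over a flat 24 mm washer.
- wing_b (a joint): turn of wing screw b in rad, clockwise from above: 0 loose, 1.25 half way, 2.5 fully home on a hard stop. Stiff by dry friction (0.06 N m), stays where left, does not rise or sink. Fully home the wings lie square to the line to the cover's centre; before that they stand 2.5 minus this value counter-clockwise of it (half way: 18 degrees from pointing at the centre).
- grip_b (a point): middle of the black plastic wings of screw b, on its axis, 142 mm above the bench; x along the wings, y across their flat faces, z up; turns with the screw. The wings are a flat upright blade 50 mm long, 10 mm thick, 20 mm high (16 to 36 mm above the cover), on a 9 mm stud over a flat 24 mm washer.
- wing_c (a joint): turn of wing screw c in rad, clockwise from above: 0 loose, 1.25 half way, 2.5 fully home on a hard stop. Stiff by dry friction (0.06 N m), stays where left, does not rise or sink. Fully home the wings lie square to the line to the cover's centre; before that they stand 2.5 minus this value counter-clockwise of it (half way: 18 degrees from pointing at the centre).
- grip_c (a point): middle of the black plastic wings of screw c, on its axis, 142 mm above the bench; x along the wings, y across their flat faces, z up; turns with the screw. The wings are a flat upright blade 50 mm long, 10 mm thick, 20 mm high (16 to 36 mm above the cover), on a 9 mm stud over a flat 24 mm washer.
- wing_d (a joint): turn of wing screw d in rad, clockwise from above: 0 loose, 1.25 half way, 2.5 fully home on a hard stop. Stiff by dry friction (0.06 N m), stays where left, does not rise or sink. Fully home the wings lie square to the line to the cover's centre; before that they stand 2.5 minus this value counter-clockwise of it (half way: 18 degrees from pointing at the centre).
- grip_d (a point): middle of the black plastic wings of screw d, on its axis, 142 mm above the bench; x along the wings, y across their flat faces, z up; turns with the screw. The wings are a flat upright blade 50 mm long, 10 mm thick, 20 mm high (16 to 36 mm above the cover), on a 9 mm stud over a flat 24 mm washer.
- o_ring: bystander: spare black O-ring 48 mm across, 6 mm thick, lying on the middle of the cover; origin at its underside
- reagent_jar: bystander: white plastic jar, 60 mm across, 75 mm high, beside the chamber; origin at its underside
- beaker: bystander: glass beaker, 66 mm across, 85 mm high, on the chamber's other side; origin at its underside
- amber_bottle: bystander: amber glass bottle, 66 mm across, 165 mm high, to the left; origin at its underside
- wash_bottle: bystander: white plastic bottle, 64 mm across, 170 mm high, to the right; origin at its underside
- flask: bystander: conical glass flask, 82 mm across, 110 mm high, to the left; origin at its underside
- spatula: bystander: steel spatula 170 mm long, lying to the right; origin at its underside

How it is judged:
By the outcome, as a careful person would: the job done as asked, in the order asked, and still so for the second after the job is handed in, with the robot touching nothing.
It also fails if it takes over 72 s, if anything falls off the work surface, if the arm or the gripper's body presses on something with over 40 N, if the wrist force passes 120 N, or if a joint passes its speed limit or range.

ROBOT

A 6-joint arm with a two-finger parallel gripper is mounted at the origin on the work surface. World frame = base frame: x ahead of the robot, y to its left, z up, the work surface at z = 0. Lengths are in mm, angles in rad, forces in N, time in s.
With the tool pointing down it reaches from about 300 to 775 mm from the base axis. Payload 14.6 kg.
Tool frame: the origin (TCP) lies between the finger pads; the fingertips stand 25 mm ahead of it and the grasp point (between the pads) lies 6 mm ahead of it; z points along the fingers, x is the direction in which the jaws open and shut, and the axes are right-handed (so a half turn about z gives the same grasp; the last joint's range is limited). The gripper opens to 94 mm and grips with 3 to 60 N. Pads are 16 mm wide; open, the fingers measure 119 mm over their backs; the gripper's body (75 mm by 177 mm) begins 78 mm behind the grasp point.
Start: joints at [-1.329, 0.3, 1.521, -0, 1.321, -0.067], TCP at [167.147, -523.977, 230.446] pointing down, gripper open.
Joint ranges: [-3.03, 3.03], [-0.79, 2.21], [0.23, 2.52], [-1.04, 4.18], [0, 3.07], [-2.55, 2.55]. Speed limits (rad/s): [2.22, 2.22, 2.57, 3.14, 3.14, 3.14].

INTERFACE

Orientations are given as [roll, pitch, yaw] about the fixed x, y, z axes, in that order (R = Rz(yaw) Ry(pitch) Rx(roll)).
In Python, from cell import manip gives the robot as it stands.
- The arm moves only by the tool apply_moves, never from a script. Its argument "series" is a list of rows, each a list of 3 entries, a list of its own where there are three numbers: the shift along the world's x, y, z in cm, then the turn, a rotation vector about the world's x, y, z in rad, then the opening in per cent of the stroke, from 0 (shut) to 100 (fully open). A call has exactly 10 rows; each row is the pose to reach, as a shift and turn from the pose commanded when the call began; what a row does not reach only later rows make up. A row lasts 1/8 s, in which the tool goes at most 62.5 mm and 10.7 degrees, less where a joint would pass 70% of its speed; a pose out of reach is approached as far as the arm can. A call with a gripper value outside its range is refused whole. The fingers move at their own pace and stop on an object; "grip_force" is the grip in N (left out, the last holds). Time passes only in rows, so rows that repeat a pose let the fingers close, or fill a call up. It gives the time, the measured TCP pose, the force and the opening at its end, in the units of the state.
- manip.read_state(): the state, without advancing time (a new reading comes with each control period).
- manip.camera(name): name is "side" or "top"; returns (picture, depth): 400x640x3 uint8, red, green, blue; 400x640 float32, mm along the optical axis (not along the pixel's ray), 0 where there is no reading.
- manip.camera_info(name): a dict with "intrinsics" (3x3 intrinsics, pixels), "dist" ([k1, k2, p1, p2, k3] as OpenCV has them; the pictures are not rectified), "extrinsics" (4x4, takes a point from world to camera coordinates). Camera axes: x right, y down, z forward; pixel columns grow to the right and rows downward; lengths in mm; the calibration is good to about 2 mm. A picture is of the moment at which its call begins. camera_info takes no time and is no camera call.
- manip.sign_off(): hands the job in, once; it reports no verdict.
The state is a dict: "clock": time; "joints": joint angles; "qd": joint speeds; "effort": joint torques, N m; "eef_pos": TCP position; "eef_rot": TCP orientation; "wrist_force": force on the tool from outside, world axes, zero at the start; "moment": the same for the moment, N m; "finger_gap": finger opening in mm.
Only numpy, scipy, OpenCV 4.12 (cv2) and the standard library are available. Lean on these libraries where they do the work, as an engineer would, in place of code of your own. Each camera call takes 0.05 s, during which the arm holds its last target.

## Working session

There is one attempt and no reset: what is moved stays moved. The work goes in short steps, Python scripts to look and compute and a tool call to move; the robot and the scene stay as the last step left them, time stands still between calls to the robot, and variables do not carry over. Pictures are saved under pics/ and viewed, and the job is handed in when it is done.

Besides the shell and the picture viewer there is one more tool, called after "Request:" by a JSON object that holds its "op" and its "data". apply_moves: Moves the arm, as the interface text tells. Its arguments: {"type":"object","properties":{"series":{"type":"array","items":{"type":"array"}},"grip_force":{"type":"number"}},"required":["series"]}

```bash
ls; mkdir -p pics; python3 - <<'E'
from cell import manip
import cv2
print(manip.read_state())
for n in("top","side"):
    p,d=manip.camera(n)
    cv2.imwrite(f"pics/{n}0.png",p[:,:,::-1])
    import numpy as np
    np.save(f"{n}0.npy",d)
    print(manip.camera_info(n))
E
```

```text
pics
{'clock': 0.0, 'joints': array([-1.32860009e+00,  3.00477573e-01,  1.52158491e+00, -9.77178894e-06,
        1.32070423e+00, -6.65846607e-02]), 'qd': array([ 0.00152371, -0.0004567 , -0.00123302,  0.00052929, -0.00140477,
        0.00052412]), 'effort': array([-1.37742762e-03, -5.31807840e+01, -3.52734876e+01,  7.07960827e-02,
        2.44811102e-02, -9.80494201e-05]), 'eef_pos': array([ 167.08965861, -523.75615713,  229.88114393]), 'eef_rot': array([-3.14152398e+00,  1.17208965e-03, -1.26201297e+00]), 'wrist_force': array([-0.71580406, -0.4691068 ,  0.53634136]), 'moment': array([-0.02507526,  0.03812456, -0.0246011 ]), 'finger_gap': 93.84188307063114}
{'intrinsics': array([[420.4429639 ,   0.        , 318.74553256],
       [  0.        , 420.4429639 , 198.06801281],
       [  0.        ,   0.        ,   1.        ]]), 'dist': array([0.03022679, 0.        , 0.        , 0.        , 0.        ]), 'extrinsics': array([[-2.96832241e-02, -9.99524130e-01, -8.39165956e-03,
         1.45916643e+01],
       [-9.95992934e-01,  3.02848354e-02, -8.41481092e-02,
         5.47612462e+02],
       [ 8.43622057e-02,  5.86024644e-03, -9.96417922e-01,
         1.17638079e+03],
       [ 0.00000000e+00,  0.00000000e+00,  0.00000000e+00,
         1.00000000e+00]])}
{'intrinsics': array([[496.21142367,   0.        , 315.61284903],
       [  0.        , 496.21142367, 189.39221887],
       [  0.        ,   0.        ,   1.        ]]), 'dist': array([-0.05544814,  0.        ,  0.        ,  0.        ,  0.        ]), 'extrinsics': array([[-8.73599683e-01, -4.86611834e-01, -5.70237988e-03,
         4.72369952e+02],
       [-2.80277233e-01,  5.12683425e-01, -8.11541976e-01,
         2.42069615e+02],
       [ 3.97829445e-01, -7.07364565e-01, -5.84266296e-01,
         1.42510992e+03],
       [ 0.00000000e+00,  0.00000000e+00,  0.00000000e+00,
         1.00000000e+00]])}
```

View pics/top0.png

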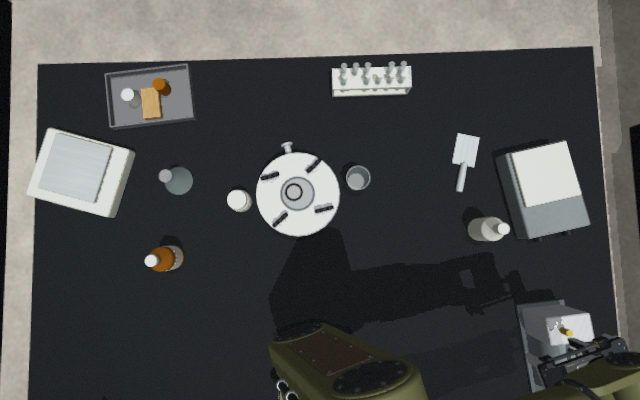

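View pics/side0.png

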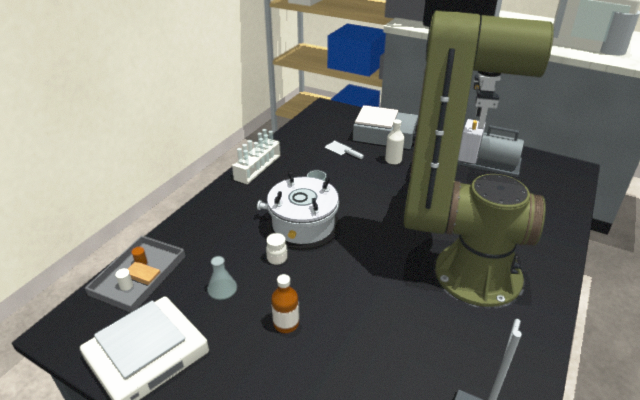

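```bash
python3 - <<'E'
import cv2
p=cv2.imread("pics/top0.png")
cv2.imwrite("pics/top0c.png",cv2.resize(p[120:260,270:450],None,fx=4.2,fy=4.2,interpolation=cv2.INTER_CUBIC))
E
```

```text
(no output)
```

View pics/top0c.png

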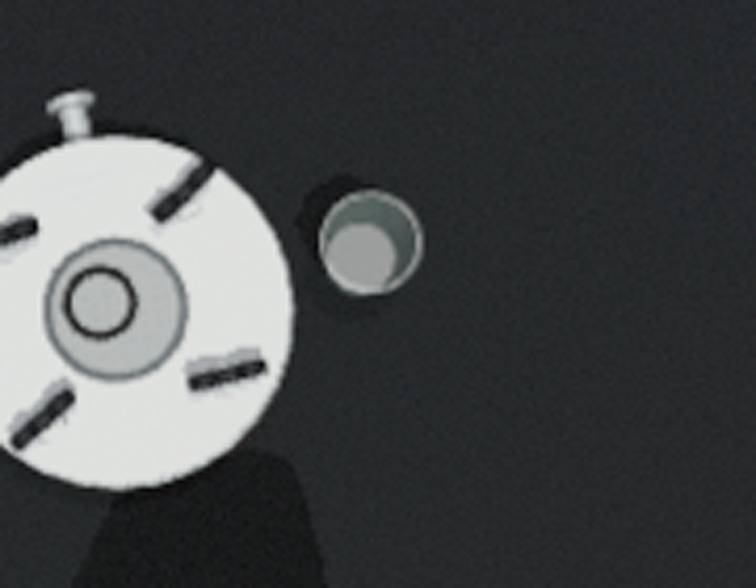

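Top view: the cover is centred near (297,194), with the nozzle at (288,148). The wings are near (270,176), (314,164), (324,209) and (280,218), the beaker is at (358,178) and the jar at (239,201). Next I'll measure them.

```bash
cat > h.py <<'E'
import numpy as np,cv2
from cell import manip
def ray(n,uv,z):
    i=manip.camera_info(n);E=i["extrinsics"];R=E[:3,:3];t=E[:3,3]
    q=cv2.undistortPoints(np.array(uv,float).reshape(-1,1,2),i["intrinsics"],i["dist"])[:,0]
    d=np.c_[q,np.ones(len(q))]@R; c=-R.T@t
    return c+d*((z-c[2])/d[:,2])[:,None]
def proj(n,P):
    i=manip.camera_info(n);E=i["extrinsics"]
    return cv2.projectPoints(np.array(P,float).reshape(-1,1,3),cv2.Rodrigues(E[:3,:3])[0],E[:3,3],i["intrinsics"],i["dist"])[0][:,0]
E
python3 - <<'E'
from h import *
p=cv2.imread("pics/top0.png"); g=cv2.cvtColor(p,cv2.COLOR_BGR2GRAY)
m=((g>150)*255).astype(np.uint8)
cs,_=cv2.findContours(m,cv2.RETR_EXTERNAL,cv2.CHAIN_APPROX_NONE)
c=max([c for c in cs if cv2.pointPolygonTest(c,(310,190),True)>-1 or cv2.pointPolygonTest(c,(297,230),True)>-1],key=cv2.contourArea)
hull=cv2.convexHull(c)[:,0].astype(float)
w=ray("top",hull,116)[:,:2]
(cx,cy),r=cv2.minEnclosingCircle(w.astype(np.float32)); print("circle",cx,cy,r)
A=np.c_[2*w,np.ones(len(w))];s=np.linalg.lstsq(A,(w**2).sum(1),rcond=None)[0];print(s[:2],np.sqrt(s[2]+s[0]**2+s[1]**2))
mask=cv2.fillConvexPoly(np.zeros_like(g),cv2.convexHull(c),255)
dk=((g<85)&(mask>0)).astype(np.uint8)
n,l,st,ce=cv2.connectedComponentsWithStats(dk)
for k in range(1,n):
    if st[k,4]<25: continue
    vu=np.argwhere(l==k)[:,::-1]
    W=ray("top",vu,150)[:,:2];mu=W.mean(0);e,v=np.linalg.eigh(np.cov((W-mu).T));a=v[:,1]
    print(ce[k],st[k,4],mu.round(1),"ang",np.degrees(np.arctan2(a[1],a[0])).round(1)%180,(np.sqrt(e*12)).round(1))
print("nozzle",ray("top",[[288,145]],50))
print("beaker",ray("top",[[358,178]],85),"jar",ray("top",[[238,199]],75))
E
```

```text
circle 568.343994140625 57.84526062011719 125.92594146728516
[563.76020572  55.50621919] 115.24436093276606
[297.67058824 148.98823529] 85 [665.5  47.9] ang 69.2 [14.8 46. ]
[278.61176471 153.18823529] 85 [656.1  97.2] ang 130.6 [15.7 45.1]
[313.28985507 165.30434783] 69 [621.9   8.9] ang 132.9 [10.1 46.6]
[269.75       175.70588235] 68 [598.4 121.2] ang 104.6 [ 9.5 48.1]
[293.22058824 191.58823529] 68 [555.7  62.1] ang 26.30000000000001 [48.  51.5]
[323.5        208.78846154] 52 [509.3 -13.9] ang 103.0 [ 7.3 46.1]
[280.03174603 219.14285714] 63 [486.4  97.3] ang 130.7 [ 9.  46.5]
nozzle [[698.22182218  80.15224471  50.        ]]
beaker [[ 593.94862477 -110.31160319   85.        ]] jar [[547.56087643 218.25492456  75.        ]]
```

```bash
cat > fit.py <<'E'
from h import *
from scipy.optimize import minimize
def box(x,y,th):
    c,s=np.cos(th),np.sin(th)
    return np.array([[x+c*u-s*v,y+s*u+c*v,z] for u in(-25,25) for v in(-5,5) for z in(132,152)])
def fitwing(n,g,x,y,th,S=8):
    uv=proj(n,box(x,y,th)); u0,v0=np.floor(uv.min(0)-5).astype(int);u1,v1=np.ceil(uv.max(0)+6).astype(int)
    crop=g[v0:v1,u0:u1].astype(float); h,w=crop.shape
    def res(p,full=False):
        q=(proj(n,box(p[0],p[1],p[2]))-[u0,v0]+.5)*S
        m=np.zeros((h*S,w*S),np.uint8);cv2.fillConvexPoly(m,cv2.convexHull((q*16).astype(np.int32).reshape(-1,1,2)),255,shift=4)
        m=cv2.GaussianBlur(m,(0,0),S*.4)
        cov=cv2.resize(m,(w,h),interpolation=cv2.INTER_AREA)/255.
        model=cov*30+(1-cov)*np.minimum(np.median(crop[crop>150]),255)
        r=np.clip(np.abs(model-crop),0,90)
        return (r**2).mean()
    best=None
    for dth in(-.12,0,.12):
        o=minimize(res,[x,y,th+dth],method="Nelder-Mead",options=dict(initial_simplex=[[x,y,th+dth],[x+3,y,th+dth],[x,y+3,th+dth],[x,y,th+dth+.1]],xatol=.02,fatol=.01))
        if best is None or o.fun<best.fun:best=o
    return best
def chamber(n,pic,init):
    g=cv2.cvtColor(pic,cv2.COLOR_BGR2GRAY);out={}
    for k,(x,y,t) in init.items():
        o=fitwing(n,g,x,y,np.radians(t));out[k]=o.x
        print(n,k,o.x[:2].round(1),np.degrees(o.x[2]).round(1),"res",round(o.fun,0))
    P=np.array([out[k][:2] for k in "abcd"]);c=P.mean(0)
    y=[np.degrees(np.arctan2(*(P[i]-c)[::-1]))-(45+90*i) for i in range(4)];y=[(a+180)%360-180 for a in y]
    print("centre",c.round(1),"yaws",np.round(y,1),np.mean(y).round(2),"r",np.linalg.norm(P-c,axis=1).round(1))
    for i,k in enumerate("abcd"):
        home=np.mean(y)+45+90*i+90
        q=2.5-np.radians((np.degrees(out[k][2])-home+10)%180-10); print(k,"q",round(q,3))
    return out
E
python3 - <<'E'
from fit import *
init=dict(a=(598,121,106),b=(486,97,129),c=(509,-14,106),d=(622,9,129))
for n in("top","side"): chamber(n,cv2.imread(f"pics/{n}0.png"),init)
p=cv2.imread("pics/side0.png")
cv2.imwrite("pics/side0c.png",cv2.resize(p[165:245,255:355],None,fx=7,fy=7,interpolation=cv2.INTER_CUBIC))
E
```

```text
top a [599.7 124. ] 103.5 res 2178.0
top b [486.5  99. ] 131.7 res 1385.0
top c [510.1 -14.2] 102.5 res 1645.0
top d [625.4   7.9] 133.7 res 1640.0
centre [555.4  54.2] yaws [12.6 12.  11.5 11.5] 11.91 r [82.7 82.2 82.  83.9]
a q 0.116
b q 1.194
c q 0.134
d q 1.159
side a [597.4 131.1] 110.2 res 1302.0
side b [484.5 107.2] 126.2 res 1339.0
side c [511.1 -17.5] 100.3 res 4040.0
side d [627.6   1.4] 233.8 res 3668.0
centre [555.1  55.5] yaws [15.8  8.8 13.9  8.2] 11.67 r [86.6 87.5 85.3 90.4]
a q -0.004
b q 1.286
c q 0.168
d q 2.55
```

View pics/side0c.png

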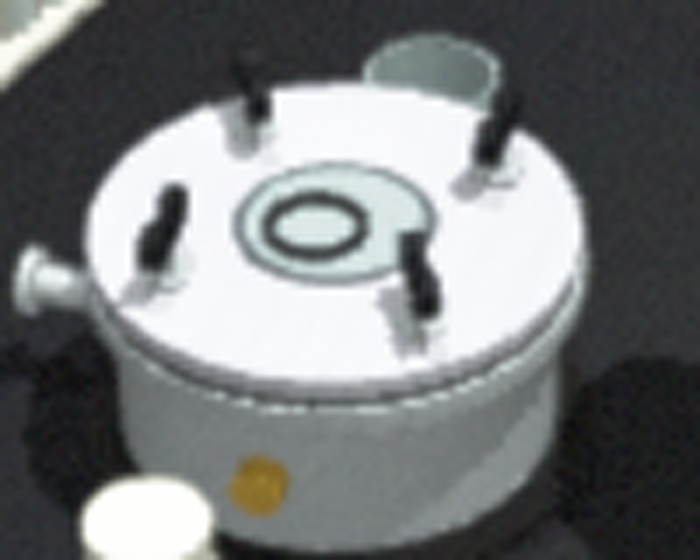

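```bash
python3 - <<'E'
from fit import *
W=dict(a=(598.6,122.5,104),b=(486.4,98.5,130),c=(510,-14,104),d=(623.5,8.5,130))
for n,(u0,v0,u1,v1,f) in dict(top=(252,148,344,240,8),side=(255,165,355,245,8)).items():
    p=cv2.imread(f"pics/{n}0.png");q=cv2.resize(p[v0:v1,u0:u1],None,fx=f,fy=f,interpolation=cv2.INTER_CUBIC)
    q=q[:600]
    def line(P,col):
        uv=((proj(n,P)-[u0,v0]+.5)*f).astype(np.int32);cv2.polylines(q,[uv.reshape(-1,1,2)],False,col,1)
    for k,(x,y,t) in W.items():
        B=box(x,y,np.radians(t));
        for z in(0,1): line(B[[0+z,2+z,6+z,4+z,0+z]],(0,0,255) if z else (0,200,0))
    t=np.linspace(0,2*np.pi,80);line(np.c_[554.6+110*np.cos(t),53.7+110*np.sin(t),0*t+116],(255,0,0))
    cv2.imwrite(f"pics/ov_{n}.png",q)
E
```

```text
(no output)
```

View pics/ov_top.png

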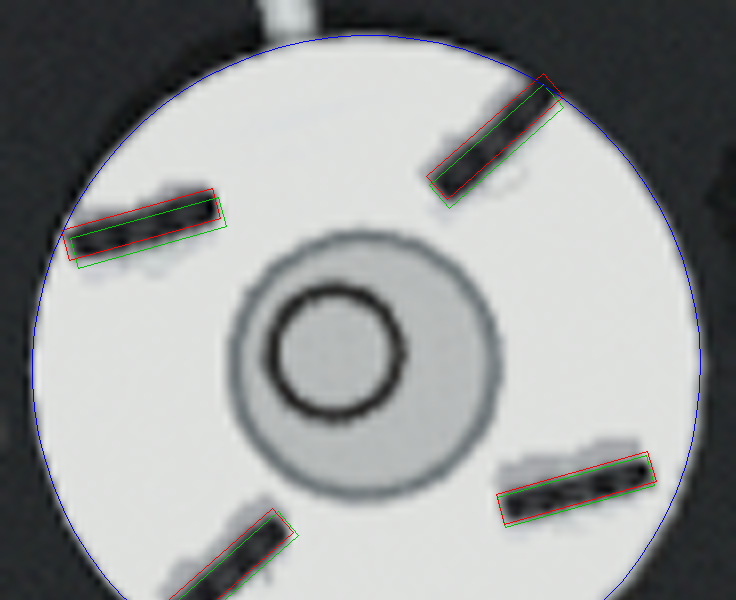

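View pics/ov_side.png

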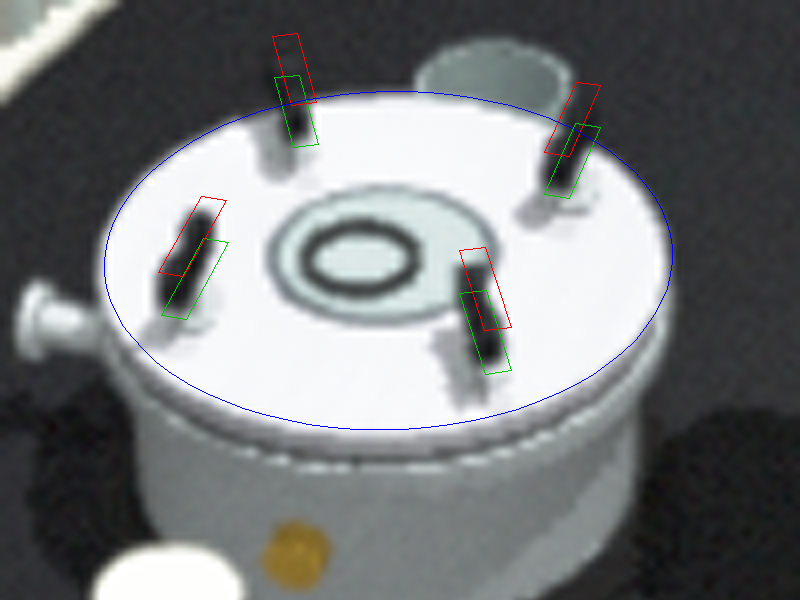

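Overlay on the top view: the blue cover circle fits at centre ≈(554.8, 53.9), and the chamber's yaw is about 11.8°. Wings a (≈104°) and c (≈103°) are the loose ones. b and d (≈130°) are half way. I'll go to a first.

Request:
{"op": "apply_moves", "data": {"series": [[[43.26, 64.65, 0], [0, 0, 1.5], 45], [[43.26, 64.65, 0], [0, 0, 1.5], 45], [[43.26, 64.65, 0], [0, 0, 1.5], 45], [[43.26, 64.65, 0], [0, 0, 1.5], 45], [[43.26, 64.65, 0], [0, 0, 1.5], 45], [[43.26, 64.65, 0], [0, 0, 1.5], 45], [[43.26, 64.65, 0], [0, 0, 1.5], 45], [[43.26, 64.65, 0], [0, 0, 1.5], 45], [[43.26, 64.65, 0], [0, 0, 1.5], 45], [[43.26, 64.65, 0], [0, 0, 1.5], 45]], "grip_force": 20}}

```text
clock: 1.35
eef_pos: [515.5, -2.5, 230.3]
eef_rot: [3.142, 0.0, 0.238]
wrist_force: [0.6, -0.5, -0.3]
finger_gap: 42.6
```

Request:
{"op": "apply_moves", "data": {"series": [[[8.42, 12.5, 0], [0, 0, 0], 45], [[8.42, 12.5, 0], [0, 0, 0], 45], [[8.42, 12.5, 0], [0, 0, 0], 45], [[8.42, 12.5, -2], [0, 0, 0], 45], [[8.42, 12.5, -3], [0, 0, 0], 45], [[8.42, 12.5, -3], [0, 0, 0], 45], [[8.42, 12.5, -3], [0, 0, 0], 45], [[8.42, 12.5, -3], [0, 0, 0], 45], [[8.42, 12.5, -3], [0, 0, 0], 45], [[8.42, 12.5, -3], [0, 0, 0], 45]]}}

```text
clock: 2.6
eef_pos: [598.9, 120.4, 200.6]
eef_rot: [3.142, -0.0, 0.238]
wrist_force: [-0.2, -0.3, -0.2]
finger_gap: 42.6
```

```bash
python3 - <<'E'
from h import *
s=manip.read_state();print(s["clock"],s["eef_pos"],s["eef_rot"],s["joints"],s["qd"].max())
p,d=manip.camera("top");p=p[:,:,::-1].copy();cv2.imwrite("pics/top1.png",p)
cv2.imwrite("pics/top1c.png",cv2.resize(p[110:260,230:400],None,fx=4,fy=4,interpolation=cv2.INTER_CUBIC))
p,d=manip.camera("side");p=p[:,:,::-1].copy();cv2.imwrite("pics/side1.png",p)
cv2.imwrite("pics/side1c.png",cv2.resize(p[130:250,245:375],None,fx=5,fy=5,interpolation=cv2.INTER_CUBIC))
E
```

```text
2.6 [598.94632362 120.43417533 200.6117697 ] [ 3.14158141e+00 -2.37902360e-04  2.37931856e-01] [ 1.38481561e-01  4.59311814e-01  1.37295268e+00  1.28703788e-05
  1.30909031e+00 -9.94536223e-02] 0.002167904052304534
```

View pics/side1c.png

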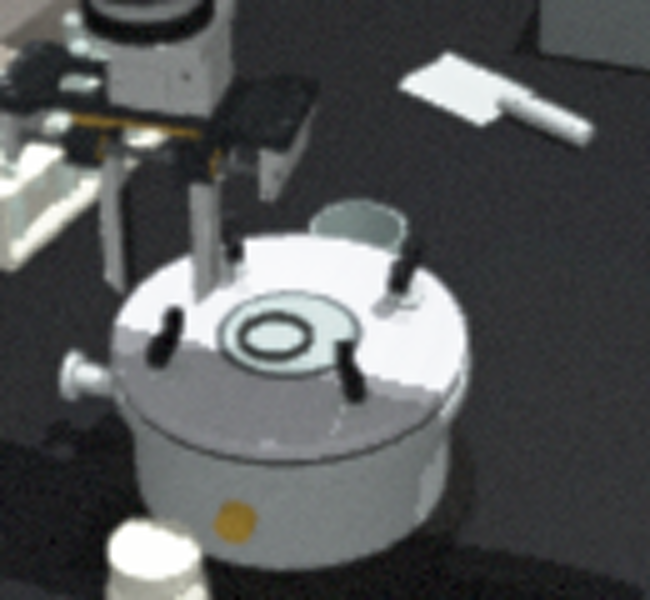

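View pics/top1c.png

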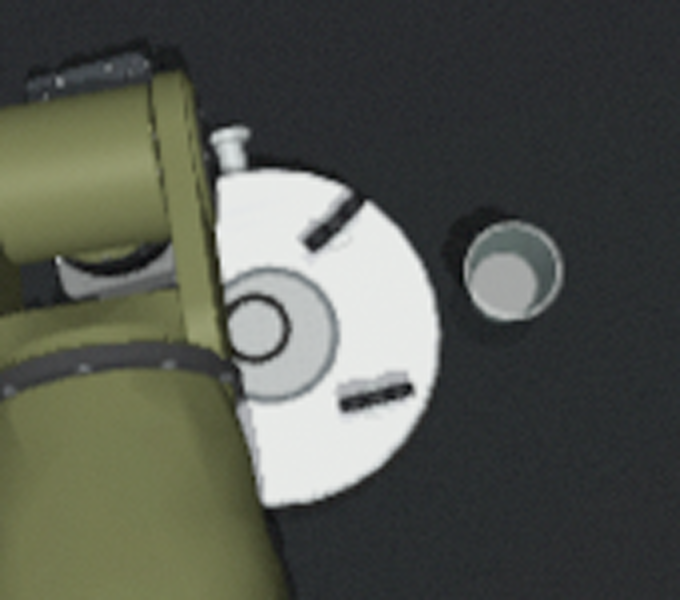

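```bash
python3 - <<'E'
from h import *
c,s=np.cos(.238),np.sin(.238)
P=[[598.9+c*u-s*v,120.4+s*u+c*v,175.6] for u in(-33.5,-21.3,21.3,33.5) for v in(-8,8)]
print((proj("side",P)-[245,130])*5)
print((proj("side",[[599.7,122.5,152],[599.7,122.5,132]])-[245,130])*5)
E
```

```text
[[225.20331602 286.85470783]
 [216.865836   302.08842304]
 [205.69841209 283.76962813]
 [197.21087301 298.94842413]
 [138.16957957 273.08808004]
 [129.16858593 288.07677183]
 [118.99591945 270.05508072]
 [109.85088318 284.98980925]]
[[166.39857469 319.35457351]
 [168.0435749  346.01897233]]
```

Request:
{"op": "apply_moves", "data": {"series": [[[0.08, 0.2, -2], [0, 0, 0], 45], [[0.08, 0.2, -4], [0, 0, 0], 45], [[0.08, 0.2, -4.95], [0, 0, 0], 45], [[0.08, 0.2, -4.95], [0, 0, 0], 45], [[0.08, 0.2, -4.95], [0, 0, 0], 0], [[0.08, 0.2, -4.95], [0, 0, 0], 0], [[0.08, 0.2, -4.95], [0, 0, 0], 0], [[0.08, 0.2, -4.95], [0, 0, 0], 0], [[0.08, 0.2, -4.95], [0, 0, 0], 0], [[0.08, 0.2, -4.95], [0, 0, 0], 0]], "grip_force": 20}}

```text
clock: 3.95
eef_pos: [598.9, 122.3, 151.2]
eef_rot: [-3.142, 0.002, 0.238]
wrist_force: [-8.9, -2.2, 7.0]
finger_gap: 10.0
```

```bash
python3 - <<'E'
from cell import manip
s=manip.read_state();print(s)
E
```

```text
{'clock': 3.95, 'joints': array([ 1.41580829e-01,  5.06978384e-01,  1.42202223e+00, -2.35252177e-04,
        1.21502748e+00, -9.64399974e-02]), 'qd': array([ 0.0001867 , -0.00062385,  0.00077382, -0.00010863,  0.00034711,
       -0.00032383]), 'effort': array([ 5.26930997e-02, -6.01227880e+01, -3.55913973e+01,  2.74413591e-01,
       -2.44898580e+00,  6.09069178e-02]), 'eef_pos': array([598.86221997, 122.27371382, 151.21360704]), 'eef_rot': array([-3.14157744e+00,  2.44534294e-03,  2.38103054e-01]), 'wrist_force': array([-8.85508514, -2.16353066,  7.04782468]), 'moment': array([-0.37180053,  1.63349919,  0.10555497]), 'finger_gap': 9.989754520998687}
```

Request:
{"op": "apply_moves", "data": {"series": [[[-0.08, 0, 0], [0, 0, 0], 0], [[-0.08, 0, 0], [0, 0, -0.15], 0], [[-0.08, 0, 0], [0, 0, -0.3], 0], [[-0.08, 0, 0], [0, 0, -0.45], 0], [[-0.08, 0, 0], [0, 0, -0.6], 0], [[-0.08, 0, 0], [0, 0, -0.75], 0], [[-0.08, 0, 0], [0, 0, -0.9], 0], [[-0.08, 0, 0], [0, 0, -1.05], 0], [[-0.08, 0, 0], [0, 0, -1.139], 0], [[-0.08, 0, 0], [0, 0, -1.139], 0]]}}

```text
clock: 5.2
eef_pos: [598.4, 122.4, 151.2]
eef_rot: [3.14, 0.001, -0.902]
wrist_force: [-6.8, -1.8, 4.6]
finger_gap: 9.7
```

```bash
python3 - <<'E'
from cell import manip
s=manip.read_state();print(s["joints"],s["eef_pos"],s["eef_rot"],s["wrist_force"],s["moment"])
E
```

```text
[1.41786883e-01 5.05489506e-01 1.42423509e+00 1.84134643e-05
 1.21318946e+00 1.04414071e+00] [598.41282849 122.39555578 151.22634835] [ 3.14045898e+00  6.79099377e-04 -9.02360668e-01] [-6.77882981 -1.79498788  4.62826563] [-0.25597714  1.26055714 -0.02071852]
```

Request:
{"op": "apply_moves", "data": {"series": [[[0, 0, 0], [0, 0, 0], 45], [[0, 0, 0], [0, 0, 0], 45], [[0, 0, 0], [0, 0, 0], 45], [[0, 0, 5], [0, 0, 0], 45], [[0, 0, 5], [0, 0, 0.15], 45], [[-3, -4.5, 5], [0, 0, 0.3], 45], [[-6, -9, 5], [0, 0, 0.45], 45], [[-8.95, -13.7, 5], [0, 0, 0.6], 45], [[-8.95, -13.7, 5], [0, 0, 0.75], 45], [[-8.95, -13.7, 5], [0, 0, 0.9], 45]]}}

```text
clock: 6.45
eef_pos: [509.3, -15.2, 201.3]
eef_rot: [3.142, -0.001, 0.003]
wrist_force: [0.8, 0.6, 0.1]
finger_gap: 42.5
```

Request:
{"op": "apply_moves", "data": {"series": [[[0, 0, 0], [0, 0, 0.15], 45], [[0, 0, 0], [0, 0, 0.225], 45], [[0, 0, 0], [0, 0, 0.225], 45], [[0, 0, 0], [0, 0, 0.225], 45], [[0, 0, -2], [0, 0, 0.225], 45], [[0, 0, -2], [0, 0, 0.225], 45], [[0, 0, -2], [0, 0, 0.225], 45], [[0, 0, -2], [0, 0, 0.225], 45], [[0, 0, -2], [0, 0, 0.225], 45], [[0, 0, -2], [0, 0, 0.225], 45]]}}

```text
clock: 7.7
eef_pos: [509.5, -14.5, 181.1]
eef_rot: [3.142, -0.0, 0.224]
wrist_force: [-0.4, -0.2, 0.0]
finger_gap: 42.4
```

```bash
cat > look.py <<'E'
from h import *
import sys
k=sys.argv[1]
s=manip.read_state();print(s["clock"],s["eef_pos"],s["eef_rot"],s["joints"],s["wrist_force"],s["moment"])
p,d=manip.camera("top");p=p[:,:,::-1].copy();cv2.imwrite(f"pics/top{k}.png",p)
a=cv2.resize(p[140:250,240:355],None,fx=5,fy=5,interpolation=cv2.INTER_CUBIC)[:550]
cv2.imwrite(f"pics/top{k}c.png",a)
p,d=manip.camera("side");p=p[:,:,::-1].copy();cv2.imwrite(f"pics/side{k}.png",p)
cv2.imwrite(f"pics/side{k}c.png",cv2.resize(p[130:250,245:375],None,fx=5,fy=5,interpolation=cv2.INTER_CUBIC))
E
python3 look.py 2
```

```text
7.7 [509.46046813 -14.53006026 181.12666998] [ 3.14153170e+00 -2.19951075e-04  2.23980000e-01] [-1.00392082e-01  2.57949199e-01  1.69443230e+00  1.32802447e-05
  1.18898325e+00 -3.24377022e-01] [-0.41813397 -0.19769291  0.01055277] [-0.0124988  -0.11734771 -0.01508391]
```

View pics/side2c.png

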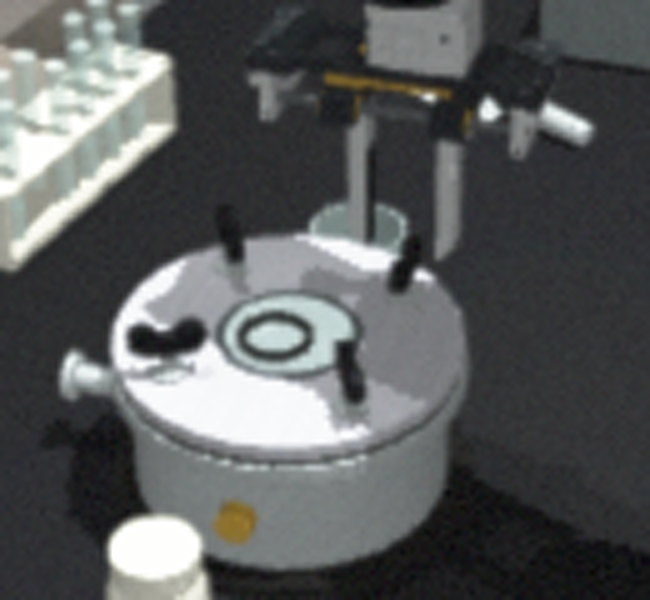

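View pics/top2c.png

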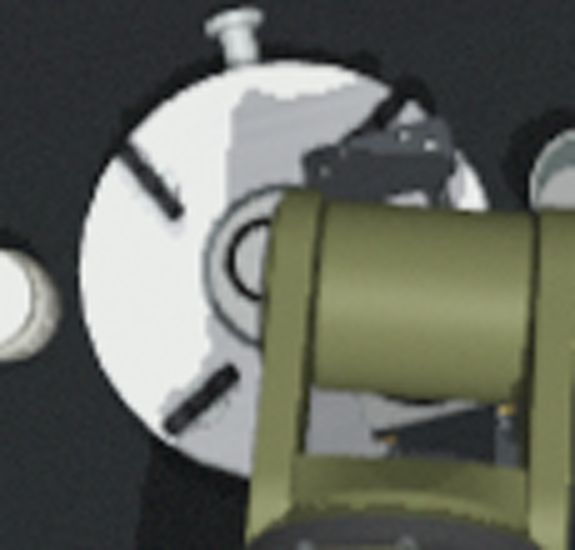

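a has turned from crop (120,150) to (180,215), about square to b, and the O-ring is still. I'll fit a and b in the top view to check.

```bash
python3 - <<'E'
from fit import *
g=cv2.cvtColor(cv2.imread("pics/top2.png"),cv2.COLOR_BGR2GRAY)
for k,(x,y,t) in dict(a=(599,122,38),b=(486,98,129)).items():
    o=fitwing("top",g,x,y,np.radians(t));print(k,o.x[:2],np.degrees(o.x[2]),o.fun)
E
```

```text
a [602.12015375 124.62832842] 37.50940668579751 1847.9220476190476
b [484.83974259  99.28612538] 131.5234204301848 2520.380656340968
```

Request:
{"op": "apply_moves", "data": {"series": [[[-0.03, 0, -1.5], [0, 0, 0], 45], [[-0.03, 0, -3.0], [0, 0, 0], 45], [[-0.03, 0, -3.0], [0, 0, 0], 45], [[-0.03, 0, -3.0], [0, 0, 0], 0], [[-0.03, 0, -3.0], [0, 0, 0], 0], [[-0.03, 0, -3.0], [0, 0, 0], 0], [[-0.03, 0, -3.0], [0, 0, 0], 0], [[-0.03, 0, -3.0], [0, 0, 0], 0], [[-0.03, 0, -3.0], [0, 0, 0], 0], [[-0.03, 0, -3.0], [0, 0, 0], 0]]}}

```text
clock: 9.05
eef_pos: [508.9, -14.6, 151.1]
eef_rot: [3.142, 0.0, 0.224]
wrist_force: [-5.4, -1.5, 5.8]
finger_gap: 10.1
```

Request:
{"op": "apply_moves", "data": {"series": [[[-0.04, 0, 0], [0, 0, 0], 0], [[-0.04, 0, 0], [0, 0, -0.15], 0], [[-0.04, 0, 0], [0, 0, -0.3], 0], [[-0.04, 0, 0], [0, 0, -0.45], 0], [[-0.04, 0, 0], [0, 0, -0.6], 0], [[-0.04, 0, 0], [0, 0, -0.75], 0], [[-0.04, 0, 0], [0, 0, -0.9], 0], [[-0.04, 0, 0], [0, 0, -1.05], 0], [[-0.04, 0, 0], [0, 0, -1.126], 0], [[-0.04, 0, 0], [0, 0, -1.126], 0]]}}

```text
clock: 10.3
eef_pos: [508.9, -14.6, 151.2]
eef_rot: [-3.141, -0.001, -0.901]
wrist_force: [-2.5, -0.9, 3.9]
finger_gap: 9.9
```

```bash
python3 - <<'E'
from cell import manip
s=manip.read_state();print(s["joints"],s["eef_pos"],s["eef_rot"],s["wrist_force"],s["moment"])
E
```

```text
[-1.00604751e-01  2.91721709e-01  1.72699381e+00 -1.23473079e-04
  1.12225119e+00  8.00892928e-01] [508.90073962 -14.61272789 151.16923578] [-3.14122071e+00 -5.15600332e-04 -9.01444265e-01] [-2.54108511 -0.90323712  3.87471426] [-0.31117096  0.41634497 -0.08754306]
```

Request:
{"op": "apply_moves", "data": {"series": [[[0, 0, 0], [0, 0, 0], 45], [[0, 0, 0], [0, 0, 0], 45], [[0, 0, 0], [0, 0, 0], 45], [[0, 0, 5], [0, 0, 0], 45], [[0, 0, 5], [0, 0, 0], 45], [[3, 4.5, 5], [0, 0, 0], 45], [[6, 9, 5], [0, 0, 0], 45], [[8.95, 13.7, 5], [0, 0, 0], 45], [[8.95, 13.7, 5], [0, 0, 0], 45], [[8.95, 13.7, 5], [0, 0, 0], 45]]}}

```text
clock: 11.55
eef_pos: [597.8, 122.2, 200.1]
eef_rot: [3.14, 0.001, -0.902]
wrist_force: [0.3, -0.0, -0.0]
finger_gap: 42.4
```

```bash
python3 look.py 3; python3 - <<'E'
from fit import *
g=cv2.cvtColor(cv2.imread("pics/top3.png"),cv2.COLOR_BGR2GRAY)
for k,(x,y,t) in dict(c=(509,-14,38),d=(623,9,129)).items():
    o=fitwing("top",g,x,y,np.radians(t));print(k,o.x[:2],np.degrees(o.x[2]),o.fun)
E
```

```text
11.55 [597.81617457 122.17570279 200.08658254] [ 3.14046994e+00  5.32786787e-04 -9.01622220e-01] [ 1.41617218e-01  4.58856084e-01  1.37485772e+00 -1.08549402e-04
  1.30911714e+00  1.04326729e+00] [ 0.26036518 -0.00147396 -0.02902107] [-0.04215357 -0.03088901  0.02699769]
c [509.93383709 -13.96012554] 37.85883325081571 1238.3681643854295
d [625.52446727   7.77109393] 134.14912585056723 1938.722320556303
```

View pics/top3c.png

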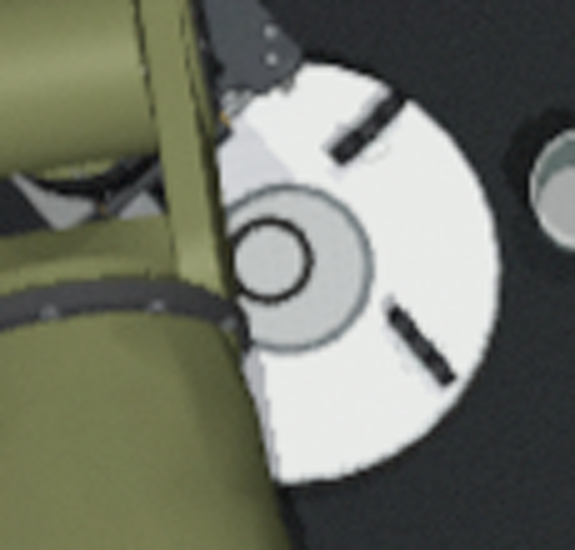

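c is half way (fit 37.9° against 38.4° nominal). Now I'll tighten a fully home.

Request:
{"op": "apply_moves", "data": {"series": [[[0.04, 0.02, -2], [0, 0, 0], 45], [[0.04, 0.02, -4], [0, 0, 0], 45], [[0.04, 0.02, -4.9], [0, 0, 0], 45], [[0.04, 0.02, -4.9], [0, 0, 0], 45], [[0.04, 0.02, -4.9], [0, 0, 0], 0], [[0.04, 0.02, -4.9], [0, 0, 0], 0], [[0.04, 0.02, -4.9], [0, 0, 0], 0], [[0.04, 0.02, -4.9], [0, 0, 0], 0], [[0.04, 0.02, -4.9], [0, 0, 0], 0], [[0.04, 0.02, -4.9], [0, 0, 0], 0]]}}

```text
clock: 12.9
eef_pos: [598.7, 122.7, 152.2]
eef_rot: [-3.141, -0.0, -0.902]
wrist_force: [-1.4, 0.6, 2.7]
finger_gap: 10.0
```

Request:
{"op": "apply_moves", "data": {"series": [[[0, 0, 0], [0, 0, -0.16], 0], [[0, 0, 0], [0, 0, -0.32], 0], [[0, 0, 0], [0, 0, -0.48], 0], [[0, 0, 0], [0, 0, -0.64], 0], [[0, 0, 0], [0, 0, -0.8], 0], [[0, 0, 0], [0, 0, -0.95], 0], [[0, 0, 0], [0, 0, -1.1], 0], [[0, 0, 0], [0, 0, -1.2], 0], [[0, 0, 0], [0, 0, -1.2], 0], [[0, 0, 0], [0, 0, -1.2], 0]]}}

```text
clock: 14.15
eef_pos: [598.7, 122.6, 152.1]
eef_rot: [-3.141, 0.0, -2.1]
wrist_force: [-0.9, -0.6, 4.9]
finger_gap: 9.7
```

```bash
python3 - <<'E'
from cell import manip
s=manip.read_state();print(s["joints"],s["eef_pos"],s["eef_rot"],s["wrist_force"],s["moment"],s["effort"])
E
```

```text
[ 1.42086835e-01  5.04432149e-01  1.42360696e+00 -1.18295516e-04
  1.21333704e+00  2.24194380e+00] [598.69150574 122.58838835 152.12537724] [-3.14135419e+00  4.78499078e-05 -2.09981558e+00] [-0.88040905 -0.62526076  4.92497353] [-0.2335494   0.18288924 -0.05177012] [ 7.01565184e-01 -6.06011081e+01 -3.27366042e+01  2.30134400e-01
 -4.26236009e-01 -4.03163867e-03]
```

Request:
{"op": "apply_moves", "data": {"series": [[[0, 0, 0], [0, 0, -0.02], 0], [[0, 0, 0], [0, 0, -0.04], 0], [[0, 0, 0], [0, 0, -0.06], 0], [[0, 0, 0], [0, 0, -0.08], 0], [[0, 0, 0], [0, 0, -0.1], 0], [[0, 0, 0], [0, 0, -0.11], 0], [[0, 0, 0], [0, 0, -0.12], 0], [[0, 0, 0], [0, 0, -0.12], 0], [[0, 0, 0], [0, 0, -0.12], 0], [[0, 0, 0], [0, 0, -0.12], 0]]}}

```text
clock: 15.4
eef_pos: [598.8, 122.5, 152.1]
eef_rot: [-3.141, 0.0, -2.222]
wrist_force: [-0.9, -1.1, 5.4]
finger_gap: 10.4
```

```bash
python3 - <<'E'
from cell import manip
s=manip.read_state();print(s["joints"],s["eef_pos"],s["eef_rot"],s["wrist_force"],s["moment"],s["effort"],s["finger_gap"])
E
```

```text
[ 1.42070732e-01  5.04452525e-01  1.42357712e+00 -3.08684618e-04
  1.21313449e+00  2.36405539e+00] [598.76055444 122.54409095 152.1250591 ] [-3.14108596e+00  1.02487550e-04 -2.22187663e+00] [-0.87388273 -1.05252328  5.39546301] [-0.39029245  0.04885271  0.36974067] [  1.00531887 -60.00334024 -32.15749025   0.67052253  -0.29964765
   0.39749483] 10.432108647325686
```

a hit its hard stop: the z moment jumped to 0.37 N·m. Next is c, the opposite screw.

Request:
{"op": "apply_moves", "data": {"series": [[[0, 0, 0], [0, 0, 0], 45], [[0, 0, 0], [0, 0, 0], 45], [[0, 0, 0], [0, 0, 0], 45], [[0, 0, 5], [0, 0, 0], 45], [[0, 0, 5], [0, 0, 0.18], 45], [[-3, -4.5, 5], [0, 0, 0.36], 45], [[-6, -9, 5], [0, 0, 0.54], 45], [[-8.98, -13.71, 5], [0, 0, 0.72], 45], [[-8.98, -13.71, 5], [0, 0, 0.9], 45], [[-8.98, -13.71, 5], [0, 0, 1.08], 45]]}}

```text
clock: 16.65
eef_pos: [508.6, -15.0, 202.2]
eef_rot: [-3.141, -0.0, -1.137]
wrist_force: [0.0, 0.7, -0.5]
finger_gap: 42.3
```

Request:
{"op": "apply_moves", "data": {"series": [[[0, 0, 0], [0, 0, 0.18], 45], [[0, 0, 0], [0, 0, 0.24], 45], [[0, 0, 0], [0, 0, 0.24], 45], [[0, 0, 0], [0, 0, 0.24], 45], [[0, 0, -2], [0, 0, 0.24], 45], [[0, 0, -2], [0, 0, 0.24], 45], [[0, 0, -2], [0, 0, 0.24], 45], [[0, 0, -2], [0, 0, 0.24], 45], [[0, 0, -2], [0, 0, 0.24], 45], [[0, 0, -2], [0, 0, 0.24], 45]]}}

```text
clock: 17.9
eef_pos: [508.9, -14.5, 182.2]
eef_rot: [-3.141, -0.0, -0.902]
wrist_force: [-0.7, 0.3, -0.1]
finger_gap: 42.3
```

```bash
python3 look.py 4; python3 - <<'E'
from fit import *
g=cv2.cvtColor(cv2.imread("pics/top4.png"),cv2.COLOR_BGR2GRAY)
for k,(x,y,t) in dict(a=(599,122,147),b=(486,98,129)).items():
    o=fitwing("top",g,x,y,np.radians(t));print(k,o.x[:2],np.degrees(o.x[2]),o.fun)
E
```

```text
17.9 [508.87055373 -14.46065496 182.15680621] [-3.14138194e+00 -1.75159291e-04 -9.02079458e-01] [-1.00376569e-01  2.55520338e-01  1.69494122e+00  2.22800280e-05
  1.19085786e+00  8.01694611e-01] [-0.67585134  0.2784287  -0.06678988] [-0.05044278 -0.01773913 -0.00693942]
a [599.76333576 122.53605948] 146.73321342899865 1819.8721091811412
b [486.50862816  97.31974002] 130.88980985404487 3834.5003791168588
```

View pics/top4c.png

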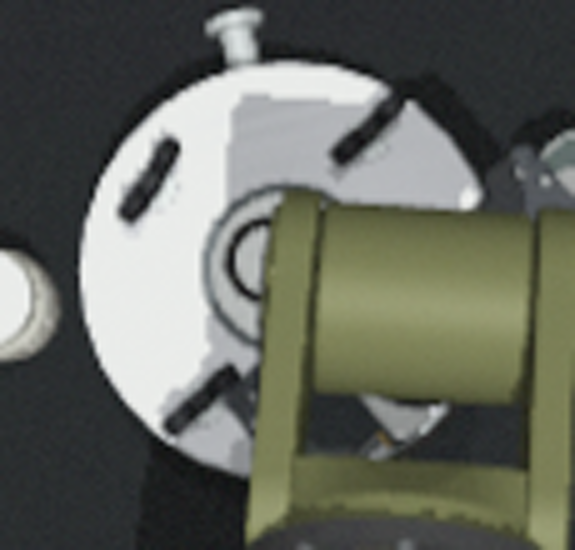

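View pics/side4c.png

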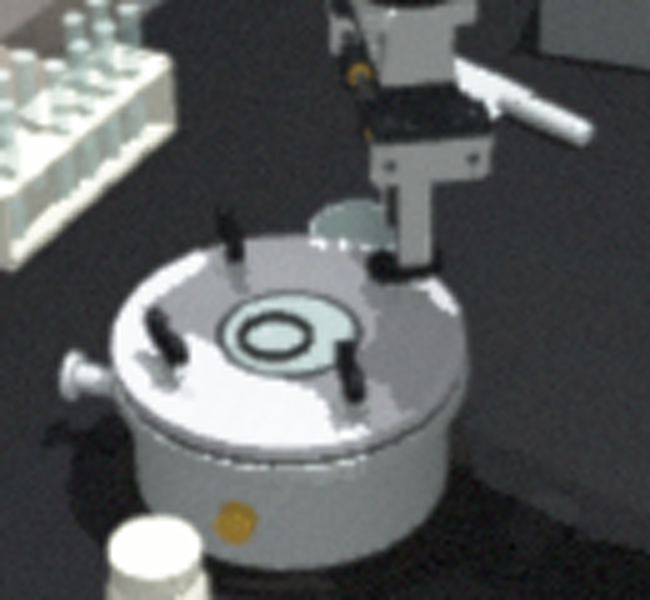

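a is home (fit 146.7° against 146.8°), the O-ring is in place, and the fingers straddle c. Now c.

Request:
{"op": "apply_moves", "data": {"series": [[[0, 0, -1.5], [0, 0, 0], 45], [[0, 0, -3.1], [0, 0, 0], 45], [[0, 0, -3.1], [0, 0, 0], 45], [[0, 0, -3.1], [0, 0, 0], 0], [[0, 0, -3.1], [0, 0, 0], 0], [[0, 0, -3.1], [0, 0, 0], 0], [[0, 0, -3.1], [0, 0, 0], 0], [[0, 0, -3.1], [0, 0, 0], 0], [[0, 0, -3.1], [0, 0, 0], 0], [[0, 0, -3.1], [0, 0, -0.1], 0]]}}

```text
clock: 19.25
eef_pos: [509.0, -14.5, 151.1]
eef_rot: [-3.141, -0.0, -1.004]
wrist_force: [0.9, -1.1, 2.5]
finger_gap: 9.5
```

Request:
{"op": "apply_moves", "data": {"series": [[[0, 0, 0], [0, 0, -0.16], 0], [[0, 0, 0], [0, 0, -0.32], 0], [[0, 0, 0], [0, 0, -0.48], 0], [[0, 0, 0], [0, 0, -0.64], 0], [[0, 0, 0], [0, 0, -0.8], 0], [[0, 0, 0], [0, 0, -0.95], 0], [[0, 0, 0], [0, 0, -1.05], 0], [[0, 0, 0], [0, 0, -1.1], 0], [[0, 0, 0], [0, 0, -1.1], 0], [[0, 0, 0], [0, 0, -1.1], 0]]}}

```text
clock: 20.5
eef_pos: [509.0, -14.7, 151.2]
eef_rot: [-3.141, -0.0, -2.101]
wrist_force: [0.4, -4.1, 3.7]
finger_gap: 10.1
```

Request:
{"op": "apply_moves", "data": {"series": [[[0, 0, 0], [0, 0, -0.02], 0], [[0, 0, 0], [0, 0, -0.04], 0], [[0, 0, 0], [0, 0, -0.06], 0], [[0, 0, 0], [0, 0, -0.08], 0], [[0, 0, 0], [0, 0, -0.1], 0], [[0, 0, 0], [0, 0, -0.11], 0], [[0, 0, 0], [0, 0, -0.12], 0], [[0, 0, 0], [0, 0, -0.12], 0], [[0, 0, 0], [0, 0, -0.12], 0], [[0, 0, 0], [0, 0, -0.12], 0]]}}

```text
clock: 21.75
eef_pos: [509.0, -14.7, 151.1]
eef_rot: [-3.141, -0.0, -2.222]
wrist_force: [1.1, -5.7, 3.4]
finger_gap: 10.6
```

```bash
python3 - <<'E'
from cell import manip
s=manip.read_state();print(s["joints"],s["eef_pos"],s["eef_rot"],s["wrist_force"],s["moment"],s["effort"],s["finger_gap"])
E
```

```text
[-1.00482104e-01  2.92009712e-01  1.72668508e+00 -6.00217642e-04
  1.12220033e+00  2.12176571e+00] [509.03062846 -14.66928053 151.14212229] [-3.14071517e+00 -9.58185609e-05 -2.22198773e+00] [ 1.14629044 -5.70865846  3.42965783] [-0.96204212 -0.22262057  0.43812492] [  2.43838415 -47.23698378 -29.65912163   1.42169416   0.37695626
   0.40589145] 10.55655567467897
```

Request:
{"op": "apply_moves", "data": {"series": [[[0, 0, 0], [0, 0, 0], 45], [[0, 0, 0], [0, 0, 0], 45], [[0, 0, 0], [0, 0, 0], 45], [[0, 0, 5], [0, 0, 0], 45], [[0, 0, 5], [0, 0, 0.18], 45], [[-0.6, 3, 5], [0, 0, 0.36], 45], [[-1.2, 6, 5], [0, 0, 0.54], 45], [[-1.8, 9, 5], [0, 0, 0.72], 45], [[-2.4, 11.35, 5], [0, 0, 0.9], 45], [[-2.4, 11.35, 5], [0, 0, 1.08], 45]]}}

```text
clock: 23.0
eef_pos: [484.3, 100.5, 200.9]
eef_rot: [3.141, 0.0, -1.134]
wrist_force: [-0.4, -0.0, -0.2]
finger_gap: 42.6
```

Request:
{"op": "apply_moves", "data": {"series": [[[0, 0, 0], [0, 0, 0.18], 45], [[0, 0, 0], [0, 0, 0.36], 45], [[0, 0, 0], [0, 0, 0.54], 45], [[0, 0, 0], [0, 0, 0.72], 45], [[0, 0, 0], [0, 0, 0.9], 45], [[0, 0, 0], [0, 0, 1.08], 45], [[0, 0, 0], [0, 0, 1.26], 45], [[0, 0, 0], [0, 0, 1.44], 45], [[0, 0, 0], [0, 0, 1.62], 45], [[0, 0, 0], [0, 0, 1.8], 45]]}}

```text
clock: 24.25
eef_pos: [484.7, 99.2, 200.8]
eef_rot: [-3.141, 0.0, 0.664]
wrist_force: [0.6, 0.7, -0.3]
finger_gap: 42.6
```

```bash
python3 look.py 5; python3 - <<'E'
from fit import *
g=cv2.cvtColor(cv2.imread("pics/top5.png"),cv2.COLOR_BGR2GRAY)
for k,(x,y,t) in dict(a=(599,122,147),c=(509,-15,147),d=(623,9,129)).items():
    o=fitwing("top",g,x,y,np.radians(t));print(k,o.x[:2],np.degrees(o.x[2]),o.fun)
E
```

```text
24.25 [484.69857556  99.17928985 200.80760813] [-3.14121070e+00  1.56927003e-04  6.63897185e-01] [ 1.27665215e-01  2.04831407e-01  1.71159510e+00  2.63734204e-04
  1.22549619e+00 -5.36321249e-01] [ 0.60584718  0.74153743 -0.28076113] [-0.02927808 -0.09826639  0.00362029]
a [581.83406266 136.02139675] 138.4195958190417 2651.450237730668
c [510.03553788 -13.7953221 ] 146.74570638355388 1223.9900982996614
d [626.35527522   6.94615657] 133.70218174104264 1900.008215389581
```

View pics/top5c.png

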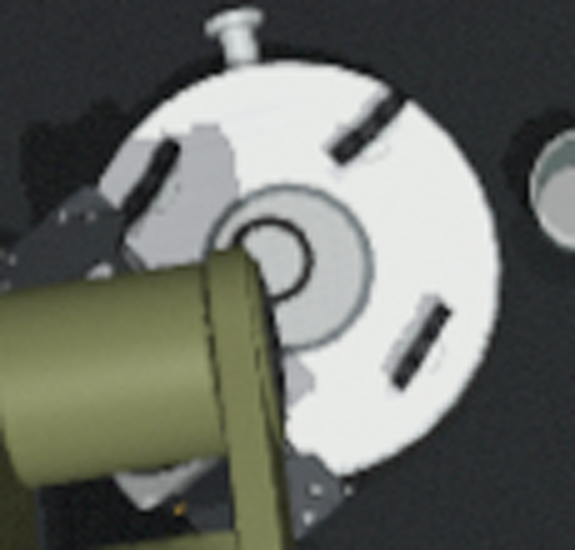

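View pics/side5c.png

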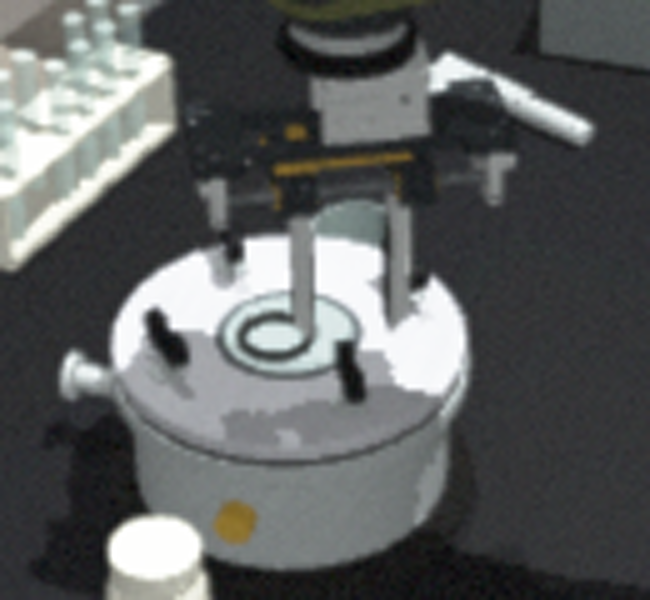

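c is home (146.7°). a's fit here isn't valid because the arm partly hides it. Now tighten b.

Request:
{"op": "apply_moves", "data": {"series": [[[0.03, -0.04, -2], [0, 0, 0], 45], [[0.03, -0.04, -4], [0, 0, 0], 45], [[0.03, -0.04, -4.9], [0, 0, 0], 45], [[0.03, -0.04, -4.9], [0, 0, 0], 45], [[0.03, -0.04, -4.9], [0, 0, 0], 0], [[0.03, -0.04, -4.9], [0, 0, 0], 0], [[0.03, -0.04, -4.9], [0, 0, 0], 0], [[0.03, -0.04, -4.9], [0, 0, 0], 0], [[0.03, -0.04, -4.9], [0, 0, 0], 0], [[0.03, -0.04, -4.9], [0, 0, 0], 0]]}}

```text
clock: 25.6
eef_pos: [485.2, 98.7, 152.2]
eef_rot: [3.141, -0.0, 0.658]
wrist_force: [0.2, -0.4, 3.3]
finger_gap: 10.1
```

Request:
{"op": "apply_moves", "data": {"series": [[[0, 0, 0], [0, 0, -0.16], 0], [[0, 0, 0], [0, 0, -0.32], 0], [[0, 0, 0], [0, 0, -0.48], 0], [[0, 0, 0], [0, 0, -0.64], 0], [[0, 0, 0], [0, 0, -0.8], 0], [[0, 0, 0], [0, 0, -0.95], 0], [[0, 0, 0], [0, 0, -1.1], 0], [[0, 0, 0], [0, 0, -1.2], 0], [[0, 0, 0], [0, 0, -1.2], 0], [[0, 0, 0], [0, 0, -1.2], 0]]}}

```text
clock: 26.85
eef_pos: [485.1, 98.8, 152.1]
eef_rot: [-3.141, 0.0, -0.539]
wrist_force: [-2.3, 1.1, 5.8]
finger_gap: 10.0
```

Request:
{"op": "apply_moves", "data": {"series": [[[0, 0, 0], [0, 0, -0.02], 0], [[0, 0, 0], [0, 0, -0.04], 0], [[0, 0, 0], [0, 0, -0.06], 0], [[0, 0, 0], [0, 0, -0.08], 0], [[0, 0, 0], [0, 0, -0.1], 0], [[0, 0, 0], [0, 0, -0.11], 0], [[0, 0, 0], [0, 0, -0.12], 0], [[0, 0, 0], [0, 0, -0.12], 0], [[0, 0, 0], [0, 0, -0.12], 0], [[0, 0, 0], [0, 0, -0.12], 0]]}}

```text
clock: 28.1
eef_pos: [485.1, 98.7, 152.1]
eef_rot: [-3.142, -0.0, -0.659]
wrist_force: [-2.5, 1.4, 5.3]
finger_gap: 10.7
```

```bash
python3 - <<'E'
from cell import manip
s=manip.read_state();print(s["joints"],s["eef_pos"],s["eef_rot"],s["wrist_force"],s["moment"],s["effort"],s["finger_gap"])
E
```

```text
[1.26805133e-01 2.61283889e-01 1.76410619e+00 4.21661504e-05
 1.11615070e+00 7.85359589e-01] [485.09151158  98.74954438 152.12503352] [-3.14152919e+00 -9.89138167e-06 -6.58572972e-01] [-2.47272086  1.38253062  5.28802598] [0.17816961 0.40806474 0.3650263 ] [ -1.05507027 -45.28139234 -31.19831085  -0.06129093  -0.65027313
   0.38816432] 10.683109985560655
```

b is on its stop. On to d.

Request:
{"op": "apply_moves", "data": {"series": [[[0, 0, 0], [0, 0, 0], 45], [[0, 0, 0], [0, 0, 0], 45], [[0, 0, 0], [0, 0, 0], 45], [[0, 0, 5], [0, 0, 0], 45], [[0, 0, 5], [0, 0, 0.18], 45], [[4, -2.6, 5], [0, 0, 0.36], 45], [[8, -5.2, 5], [0, 0, 0.54], 45], [[12, -7.8, 5], [0, 0, 0.72], 45], [[13.71, -8.97, 5], [0, 0, 0.9], 45], [[13.71, -8.97, 5], [0, 0, 1.08], 45]]}}

```text
clock: 29.35
eef_pos: [622.9, 7.9, 201.0]
eef_rot: [-3.141, 0.001, 0.423]
wrist_force: [-0.1, -0.4, -0.3]
finger_gap: 42.2
```

Request:
{"op": "apply_moves", "data": {"series": [[[0, 0, 0], [0, 0, 0.18], 45], [[0, 0, 0], [0, 0, 0.25], 45], [[0, 0, 0], [0, 0, 0.25], 45], [[0, 0, 0], [0, 0, 0.25], 45], [[0, 0, -2], [0, 0, 0.25], 45], [[0, 0, -2], [0, 0, 0.25], 45], [[0, 0, -2], [0, 0, 0.25], 45], [[0, 0, -2], [0, 0, 0.25], 45], [[0, 0, -2], [0, 0, 0.25], 45], [[0, 0, -2], [0, 0, 0.25], 45]]}}

```text
clock: 30.6
eef_pos: [622.3, 9.0, 182.2]
eef_rot: [3.141, -0.0, 0.668]
wrist_force: [1.1, 0.3, -0.2]
finger_gap: 42.3
```

```bash
python3 look.py 6
```

```text
30.6 [622.27853234   8.95582409 182.16767437] [ 3.14139602e+00 -2.10233708e-04  6.67947579e-01] [-4.44484708e-02  5.00245371e-01  1.35686683e+00 -1.18788252e-05
  1.28419282e+00 -7.12392673e-01] [ 1.1215394   0.28634958 -0.20394891] [-0.01231565 -0.10973614  0.09293848]
```

View pics/side6c.png

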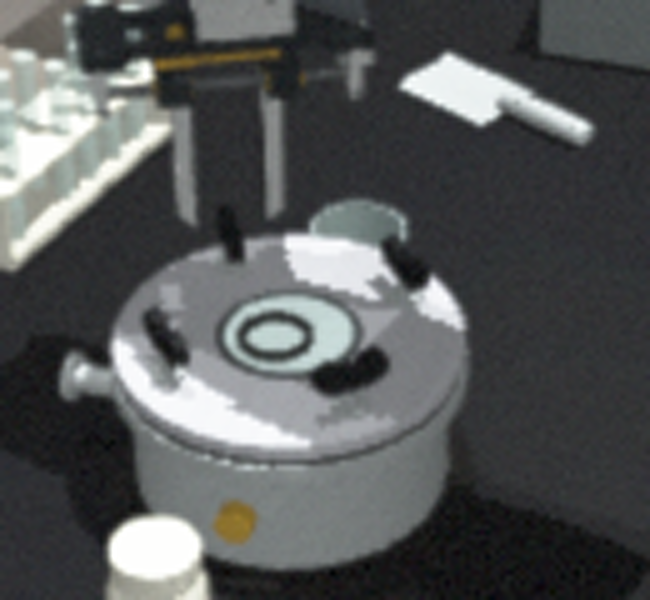

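The fingers (tips at crop (190,220) and (275,215)) straddle d at (230,235). Wings a, b and c are square to their radii, and the O-ring is unmoved.

Request:
{"op": "apply_moves", "data": {"series": [[[0, 0, -1.5], [0, 0, 0], 45], [[0, 0, -3.05], [0, 0, 0], 45], [[0, 0, -3.05], [0, 0, 0], 45], [[0, 0, -3.05], [0, 0, 0], 0], [[0, 0, -3.05], [0, 0, 0], 0], [[0, 0, -3.05], [0, 0, 0], 0], [[0, 0, -3.05], [0, 0, 0], 0], [[0, 0, -3.05], [0, 0, 0], 0], [[0, 0, -3.05], [0, 0, 0], 0], [[0, 0, -3.05], [0, 0, 0], 0]]}}

```text
clock: 31.95
eef_pos: [622.4, 9.0, 151.7]
eef_rot: [3.141, -0.001, 0.668]
wrist_force: [2.9, 1.1, 2.3]
finger_gap: 9.8
```

Request:
{"op": "apply_moves", "data": {"series": [[[0, 0, 0], [0, 0, -0.16], 0], [[0, 0, 0], [0, 0, -0.32], 0], [[0, 0, 0], [0, 0, -0.48], 0], [[0, 0, 0], [0, 0, -0.64], 0], [[0, 0, 0], [0, 0, -0.8], 0], [[0, 0, 0], [0, 0, -0.95], 0], [[0, 0, 0], [0, 0, -1.1], 0], [[0, 0, 0], [0, 0, -1.2], 0], [[0, 0, 0], [0, 0, -1.2], 0], [[0, 0, 0], [0, 0, -1.2], 0]]}}

```text
clock: 33.2
eef_pos: [622.2, 8.9, 151.7]
eef_rot: [-3.142, -0.0, -0.53]
wrist_force: [-0.3, -0.0, 6.2]
finger_gap: 9.7
```

Request:
{"op": "apply_moves", "data": {"series": [[[0, 0, 0], [0, 0, -0.02], 0], [[0, 0, 0], [0, 0, -0.04], 0], [[0, 0, 0], [0, 0, -0.06], 0], [[0, 0, 0], [0, 0, -0.08], 0], [[0, 0, 0], [0, 0, -0.1], 0], [[0, 0, 0], [0, 0, -0.11], 0], [[0, 0, 0], [0, 0, -0.12], 0], [[0, 0, 0], [0, 0, -0.12], 0], [[0, 0, 0], [0, 0, -0.12], 0], [[0, 0, 0], [0, 0, -0.12], 0]]}}

```text
clock: 34.45
eef_pos: [622.2, 8.9, 151.7]
eef_rot: [3.142, -0.0, -0.65]
wrist_force: [-0.4, -0.9, 5.3]
finger_gap: 10.6
```

```bash
python3 - <<'E'
from cell import manip
s=manip.read_state();print(s["joints"],s["eef_pos"],s["eef_rot"],s["wrist_force"],s["moment"],s["finger_gap"])
E
```

```text
[-4.43968938e-02  5.28846872e-01  1.38766450e+00 -2.26651686e-04
  1.22493374e+00  6.05709542e-01] [622.23440116   8.94023251 151.69062176] [ 3.14150135e+00 -2.42699553e-04 -6.50029603e-01] [-0.39907871 -0.92116566  5.32179852] [-0.1109003   0.06062583  0.37609601] 10.569592307803132
```

d is home. Let go, lift and back off for a clear look.

Request:
{"op": "apply_moves", "data": {"series": [[[0, 0, 0], [0, 0, 0], 45], [[0, 0, 0], [0, 0, 0], 45], [[0, 0, 0], [0, 0, 0], 45], [[0, 0, 5], [0, 0, 0], 45], [[0, 0, 10], [0, 0, 0], 45], [[-6, -6, 10], [0, 0, 0], 45], [[-12, -12, 10], [0, 0, 0], 45], [[-18, -18, 10], [0, 0, 0], 45], [[-22, -24, 10], [0, 0, 0], 45], [[-26, -30, 10], [0, 0, 0], 45]]}}

```text
clock: 35.7
eef_pos: [411.5, -223.5, 251.6]
eef_rot: [-3.142, -0.0, -0.651]
wrist_force: [0.8, -0.7, -1.0]
finger_gap: 42.3
```

Request:
{"op": "apply_moves", "data": {"series": [[[-4, -5, 0], [0, 0, 0], 45], [[-8, -10, 0], [0, 0, 0], 45], [[-12, -14, 0], [0, 0, 0], 45], [[-12, -14, 0], [0, 0, 0], 45], [[-12, -14, 0], [0, 0, 0], 45], [[-12, -14, 0], [0, 0, 0], 45], [[-12, -14, 0], [0, 0, 0], 45], [[-12, -14, 0], [0, 0, 0], 45], [[-12, -14, 0], [0, 0, 0], 45], [[-12, -14, 0], [0, 0, 0], 45]]}}

```text
clock: 36.95
eef_pos: [293.1, -362.3, 251.4]
eef_rot: [-3.142, 0.0, -0.652]
wrist_force: [0.3, -0.6, -0.1]
finger_gap: 42.3
```

```bash
python3 look.py 7; python3 - <<'E'
from fit import *
chamber("top",cv2.imread("pics/top7.png"),dict(a=(599,122,147),b=(486,98,57),c=(509,-15,147),d=(623,9,57)))
E
```

```text
36.95 [ 293.07537586 -362.30214906  251.41852338] [-3.14157744e+00  6.94914434e-05 -6.51908803e-01] [-9.69254692e-01  9.38601468e-02  1.71782973e+00 -7.44084395e-06
  1.32997355e+00 -3.17344113e-01] [ 0.27979678 -0.59282671 -0.09954929] [ 0.00708462 -0.01372149 -0.0315765 ]
top a [599.4 122.7] 146.6 res 1786.0
top b [487.   99.6] 55.7 res 1347.0
top c [510.3 -13.9] 147.6 res 1196.0
top d [623.8  10.5] 56.1 res 1624.0
centre [555.1  54.7] yaws [11.9 11.6 11.8 12.2] 11.89 r [81.1 81.6 81.9 81.7]
a q 2.504
b q 2.52
c q 2.488
d q 2.513
```

View pics/top7.png

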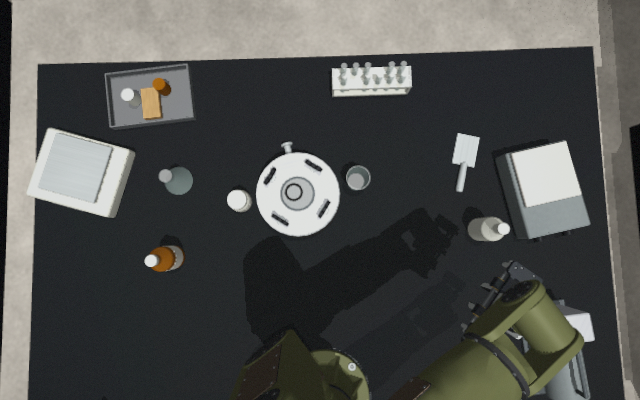

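View pics/top7c.png

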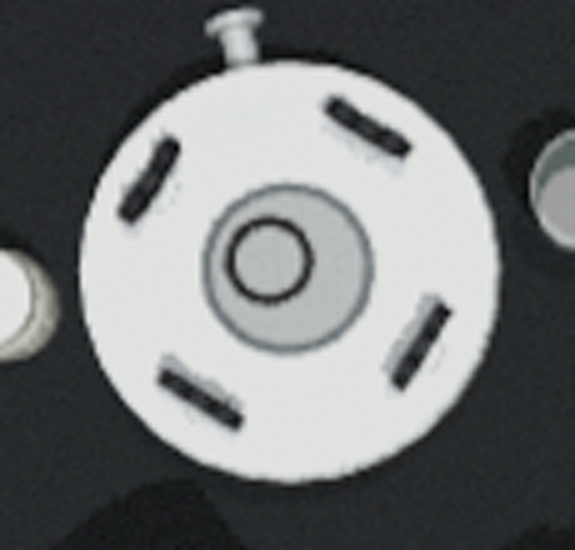

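All four wings lie square to their radii (q ≈ 2.49–2.52). The bystanders and O-ring are where they started, and the arm is clear.

```bash
python3 -c "
from cell import manip
print(manip.sign_off())"
```

```text
the job is handed in; nothing more can be done
None
```

The cover is closed down: all four wing screws are fully home and the arm has let go and backed off. The job was handed in at about 37 s of the 72 s allowed.

- **Order:** I turned the two loose screws, a and c, clockwise to half way. Then I tightened a, c, b and d to their hard stops, in that order.
- **Home checks:** Pressing slightly past home, the resisting moment rose to 0.37–0.44 N m on each screw, so each was on its stop. A final camera fit gave turns of 2.50 (a), 2.52 (b), 2.49 (c) and 2.51 rad (d), against 2.5 nominal.
- **Surroundings:** In the last top picture I saw no change in the O-ring or the things standing around. Wrist forces in the readings stayed at about 12 N or less.
- **Checks that disagreed:**
  - The camera fits put b and d a few degrees short of 1.25 rad at the start (about 1.16–1.20), and a and c at about 0.12 rather than 0. I set a and c to the nominal 1.25 half way, so they may have been up to about 5° ahead of b and d at that stage.
  - The side-camera fits were poor, so I did not use them.
  - One fit of screw a was thrown off by the arm partly hiding it.

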